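# Clamp a rejected end housing through a guarded knob and shut the bay gate

## Task

Lock up the rejected aluminium end housing in its bay: reach down through the round opening of the steel guard and turn the recessed black knob clockwise until its cam holds the housing against the sprung red stop with about 10 N, firm but not crushing. Then swing the small steel gate fully shut, leaning on the guard no harder than a light touch and leaving the loose parts on the board alone.

Things in the scene. Friction and masses are not known exactly. Their poses are not given: they have to be found in the camera images.
- bay: Rejection bay: fixed maple board 260 x 320 mm, 12 mm thick, with two steel rails along y (12 and 24 mm tall). Origin: underside of the board, on the rails' middle line; x points from the gate side across to the loose parts, y along the rails from the sprung stop to the guarded knob, z up. Knob axis at x = 0, y = +70 mm; the housing lies between the rails, between cam and stop.
- stop_place (a point): Middle setting of the sprung stop's face (fixed to the board, at bay y = -47.4 mm, 22 mm above the work surface). The stop, a red round bumper of 16 mm in an aluminium block, is set anew each time up to 4 mm either way along the bay's y, and its true place is not reported. Its spring gives 4 N per mm from first touch, travel 6.5 mm.
- guard: Steel guard over the knob: plate 116 x 116 x 4 mm, its top 86 mm above the work surface, on four corner posts, grille bars on two sides. In its middle a round opening 92 mm across, centred on the knob axis: a gripper must be partly closed to pass. Origin: on the knob axis at the work surface; axes as the bay's.
- knob: Recessed black bar knob below the guard opening, on a vertical axis; clockwise seen from above tightens. Origin: on the axis at the work surface, x along the bar, z up. Bar 44 mm long, 14 mm thick, from 46 to 74 mm above the work surface (top 12 mm below the guard's top), on a 46 mm disc. From the start 0.4 to 1.5 rad of turn are needed. It stays where it is left.
- knob_cam (a point): Centre of the steel cam disc on the knob's shaft under the panel: 28 mm radius, 12 mm off the knob axis, 63 degrees anticlockwise of the bar's +x, 15 to 27 mm above the work surface. It pushes the +y end of the housing's foot towards the bay's -y.
- knob_grip (a point): On the knob axis, 62 mm above the work surface: a good pad height. Torque to turn: about 0.12 N m loose (friction; at a standstill it may read -0.1 to 0), then, with the housing on the stop, about 0.025 N m more per N of clamping. A standstill reading of 0.25 N m means about 12 N of clamping; on release this falls by 3 to 5 N, and the greased cam then holds.
- housing: Dented aluminium end housing, loose, 0.25 kg: foot 64 x 90 x 16 mm (90 along y) with a round boss of 48 mm diameter and total height 45 mm, 18 mm towards its -y. Origin: underside of the foot's middle, resting on the board (12 mm above the work surface). It lies in the bay with 1.5 mm of side play to each rail; its +y end reaches under the guard to the cam.
- gate (a joint): Opening angle of the steel gate on the robot side of the bay, rad: 0 shut (it meets its stop, parallel to the bay's y axis), growing as its free end swings out to the bay's -x. It starts 0.5 to 0.9 open, moves easily (0.04 N m) and stays where it is left.
- gate_hinge (a point): Point on the gate's vertical hinge axis, 66 mm above the work surface (the middle height of the gate's top bar).
- gate_end (a point): Free end of the gate's top bar, 128 mm from the hinge axis and 66 mm above the work surface. The gate is 5 mm thick and reaches from 20 to 70 mm above the work surface.
- plug: Bystander: yellow nylon shipping plug, 36 mm across, 28 mm tall, loose on the board. Origin: underside centre.
- race: Bystander: bright steel bearing race, ring of 52 mm diameter, 14 mm tall, loose on the board. Origin: underside centre.
- bumper: Bystander: spare red silicone bumper, 30 mm across, 18 mm tall, loose on the board. Origin: underside centre.
There are look-alikes about, which are no part of the job. Leave any orange look-alike of the housing alone.

How it is judged:
On the way, in this order (a step that is already met when the one before it is completed fails the run):
1. the cam holds the housing with 4 to 16 N (contact force between knob and housing between 4 and 16 N), for 0.3 s.
2. the gate is shut (value of joint gate below 0.06 rad), for 0.2 s.
At the end, for the whole second after the job is handed in: The knob's cam presses on the housing with 4 to 16 N, the housing is at rest, and the gate is within 0.06 rad of shut (all of step 1 and value of joint gate below 0.06 rad and linear speed of housing below 0.01 m/s); the robot touches nothing.
It fails at once if the cam squeezes the housing with more than 22 N (contact force between knob and housing above 22 N).
It fails at once if the robot leans on the guard with more than 12 N (contact force between any of the fingers, the arm and guard above 12 N).
It fails at once if a loose part on the board is moved more than 15 mm (distance of any of plug, race, bumper from where it was at the start of the episode above 0.015 m).
It also fails if it takes over 69 s, if anything falls off the work surface, if the arm or the gripper's body presses on something with over 40 N, if the wrist force passes 120 N, or if a joint passes its speed limit or range.

## Robot

A 6-joint arm with a two-finger parallel gripper is mounted at the origin on the work surface. World frame = base frame: x ahead of the robot, y to its left, z up, the work surface at z = 0. Lengths are in m, angles in rad, forces in N, time in s.
With the tool pointing down it reaches from about 0.225 to 0.875 m from the base axis. Payload 3.4 kg.
Tool frame: the origin (TCP) lies at the very end of the fingers, on their centre line; the grasp point (between the pads) lies 19 mm behind it; z points along the fingers, y is the line along which they close (so a half turn about z gives the same grasp; the last joint's range is limited). The gripper opens to 85 mm and grips with 20 to 120 N. Pads are 22 mm wide; open, the fingers measure 114 mm over their backs; the gripper's body (76 mm by 85 mm) begins 54 mm behind the grasp point. The pads swing forward as they close: fully open they stand 13 mm farther back than shut.
Start: joints at [-1.249, 0.276, 1.505, -0, 1.361, -0.121], TCP at [0.246, -0.52, 0.231] pointing down, gripper open.
Joint ranges: [-2.89, 2.89], [-0.75, 2.08], [0.22, 2.7], [-1.18, 4.32], [0.11, 2.71], [-2.7, 2.7]. Speed limits (rad/s): [2.57, 2.57, 3.14, 3.14, 3.14, 3.14].

## Interface

Orientations are given as a unit quaternion [w, x, y, z].
In Python, from rig import readout, vision, manip gives the robot as it stands.
- The arm moves only by the shell command python3 -m handwheel 'ROWS' [FORCE]. ROWS is JSON, a list of rows, each a list of 3 entries, a list of its own where there are three numbers: the shift along the tool's x, y, z in mm, then the turn, a rotation vector about the tool's x, y, z in units of 6 degrees (1.0 is 6 degrees), then the closure, from -1 (fully open) to 1 (shut), so that 0 is half open. A call has 1 to 20 rows; each row shifts and turns the commanded pose from where the row before left it, along the tool's axes as they then stand; what a row does not reach is not made up. A row lasts 1/8 s, in which the tool goes at most 62.5 mm and 10.7 degrees, less where a joint would pass 70% of its speed; a pose out of reach is approached as far as the arm can. A call is refused whole if a number of a shift passes 62.5 or a number of a turn 1, either way. A call with a gripper value outside its range is refused whole. The fingers move at their own pace and stop on an object; FORCE is the grip in N (left out, the last holds). Time passes only in rows, so rows that do not move let the fingers close. It gives the time, the measured TCP pose, the force, the opening and the grip force at its end, in the units of the state.
- readout.get_state(): the state, without advancing time (a new reading comes with each control period).
- vision.get_image(name): name is "side" or "top" or "wrist"; returns the picture (384x512x3 uint8, blue, green, red); there is no depth.
- vision.camera_params(name): a dict with "intrinsics" (3x3 intrinsics, pixels), "rvec" (rotation vector, rad) and "tvec" (3), from world to camera coordinates, as OpenCV has them; the wrist camera has in their place "hand_eye" (4x4, takes a point from camera to tool coordinates, whose origin is the TCP and whose axes are the flange's). Camera axes: x right, y down, z forward; pixel columns grow to the right and rows downward; lengths in m; the calibration is good to about 2 mm. A picture is of the moment at which its call begins: read the wrist's pose just before it. camera_params takes no time and is no camera call.
- manip.sign_off(): hands the job in; it is judged then, once.
The state is a dict: "clock": time; "qpos": joint angles; "qd": joint speeds; "effort": joint torques, N m; "position": TCP position; "ee_rot": TCP orientation; "contact_force": force on the tool from outside, world axes, zero at the start; "moment": the same for the moment, N m; "width": finger opening in m; "gripper_force": force on a finger pad.
Only numpy, scipy, OpenCV 4.12 (cv2) and the standard library are available. Lean on these libraries where they do the work, as an engineer would, in place of code of your own. Each camera call takes 0.05 s, during which the arm holds its last target. There are 200 camera calls.

## Working session

There is one attempt and no reset: what is moved stays moved. The work goes in short steps, Python scripts to look and compute and a shell command to move; the robot and the scene stay as the last step left them, time stands still between calls to the robot, and variables do not carry over. Pictures are saved under pics/ and viewed, at most 10 in all, crops included, and the job is handed in when it is done.

```bash
mkdir -p pics; ls; python3 - <<'E'
from rig import readout, vision
import cv2,numpy as np
print(readout.get_state())
a=[]
for n in("side","top"):
    im=vision.get_image(n);cv2.imwrite(f"pics/{n}0.png",im)
    p=vision.camera_params(n);print(n,p)
    R=cv2.Rodrigues(np.array(p['rvec'],float))[0];print(-R.T@np.ravel(p['tvec']))
print(vision.camera_params("wrist"))
E
```

```text
pics
{'clock': 0.0, 'qpos': array([-1.24903655e+00,  2.76594842e-01,  1.50618750e+00,  3.30884322e-06,
        1.36069800e+00, -1.20969427e-01]), 'qd': array([-0.00074969, -0.00139206, -0.00012556,  0.00081781,  0.00102378,
        0.00075158]), 'effort': array([ 6.97760534e-04, -4.16773224e+01, -2.45808131e+01, -2.62983713e-04,
        1.10640991e-02, -1.09728706e-06]), 'position': array([ 0.24616923, -0.51902524,  0.23041815]), 'ee_rot': array([-9.39250902e-04,  9.75598386e-01,  2.19560696e-01, -9.29884503e-05]), 'contact_force': array([-0.46464543,  0.53145578, -0.57935087]), 'moment': array([0.00421387, 0.0052577 , 0.03619232]), 'gripper_force': 0.0, 'width': 0.08542398278090736}
side {'intrinsics': array([[398.04271194,   0.        , 264.0241672 ],
       [  0.        , 398.04271194, 197.08124834],
       [  0.        ,   0.        ,   1.        ]]), 'rvec': array([ 2.11387468, -0.55740439,  0.27671465]), 'tvec': array([-0.48877922,  0.24603889,  0.48518944])}
[ 0.30485741 -0.46859073  0.4715228 ]
top {'intrinsics': array([[490.59412596,   0.        , 261.28320389],
       [  0.        , 490.59412596, 190.9196548 ],
       [  0.        ,   0.        ,   1.        ]]), 'rvec': array([ 2.1802086 , -2.12181775,  0.09648712]), 'tvec': array([0.02059453, 0.60354024, 0.91847715])}
[0.49469633 0.01233178 0.98153384]
{'intrinsics': array([[325.22430045,   0.        , 257.40312018],
       [  0.        , 325.22430045, 194.68294333],
       [  0.        ,   0.        ,   1.        ]]), 'hand_eye': array([[-7.99339388e-04, -9.59784114e-01, -2.80737985e-01,
         7.17884983e-02],
       [ 9.99999617e-01, -8.67443876e-04,  1.18330159e-04,
        -2.06222133e-04],
       [-3.57095853e-04, -2.80737783e-01,  9.59784439e-01,
        -1.42023260e-01],
       [ 0.00000000e+00,  0.00000000e+00,  0.00000000e+00,
         1.00000000e+00]])}
```

View pics/top0.png

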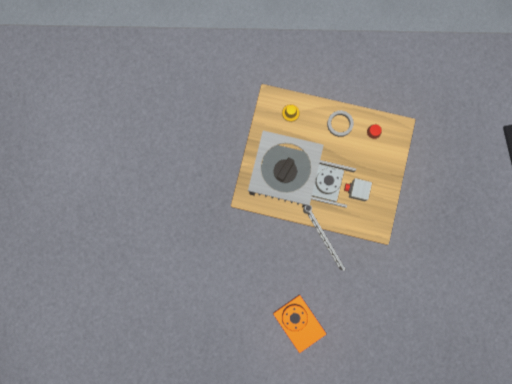

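View pics/side0.png

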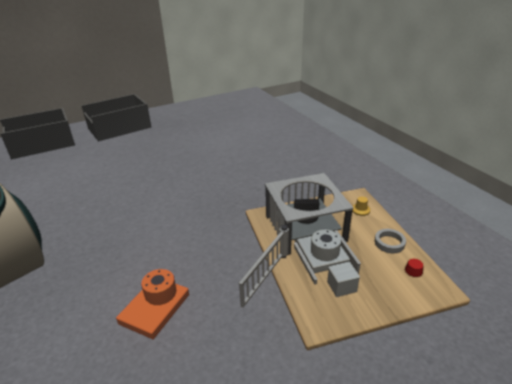

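The top view shows the board with corners at about (262,86), (414,118), (389,242) and (234,208). The guard opening and black knob are at (286,169), the aluminium housing boss at (328,181) and the red stop at (348,187). The gate runs from its hinge (307,209) to its free end (343,268). The loose parts are the plug (291,112), race (340,123) and bumper (375,131).
Possible mix-ups:
- Housing: aluminium one at (328,181) in the bay, or the orange look-alike at (299,323). I choose the aluminium one.
- Knob: black bar at (286,170), or the dark boss hole at (328,181). I choose the bar under the guard.
- Stop: red stop at (348,187), or the spare bumper at (375,131).

```bash
cat > h.py <<'E'
import cv2,numpy as np
from scipy.spatial.transform import Rotation as Ro
from rig import readout,vision
def cam(n,st=None):
    p=vision.camera_params(n);K=p['intrinsics']
    if n!='wrist':
        R=cv2.Rodrigues(p['rvec'])[0];return K,R.T,-R.T@p['tvec']
    T=p['hand_eye'];q=st['ee_rot'];W=Ro.from_quat([q[1],q[2],q[3],q[0]]).as_matrix()
    return K,W@T[:3,:3],W@T[:3,3]+st['position']
def ray(c,uv,z):
    K,A,o=c;d=A@np.linalg.solve(K,[uv[0],uv[1],1]);return o+d*(z-o[2])/d[2]
def proj(c,P):
    K,A,o=c;v=K@(A.T@(np.asarray(P)-o));return v[:2]/v[2]
E
python3 - <<'E'
from h import *
c=cam('top')
B=np.array([ray(c,p,.012) for p in [(262,86),(414,118),(389,242),(234,208)]])[:,:2]
print(B,[np.linalg.norm(B[i]-B[i-1]) for i in range(4)],B.mean(0))
yd=(B[0]-B[1])+(B[3]-B[2]);yd/=np.linalg.norm(yd);a=np.arctan2(-yd[0],yd[1]);print('bay yaw',a)
xd=np.array([yd[1],-yd[0]]);k=B.mean(0)+.07*yd;print('knob from board',k)
im=cv2.imread('pics/top0.png')
print('opening',ray(c,(286,168),.086),'knob',ray(c,(285.5,170),.074),'hinge',ray(c,(307,209),.066),'end',ray(c,(343,268),.066))
g=cv2.cvtColor(im,cv2.COLOR_BGR2GRAY)
m=np.zeros_like(g);cv2.circle(m,(286,168),18,255,-1);m&=((g<55)*255).astype(np.uint8)
n,l,s,ce=cv2.connectedComponentsWithStats(m);i=1+s[1:,4].argmax();print(s[i],ce[i],cv2.minAreaRect(np.argwhere(l==i)[:,::-1].astype(np.float32)))
cv2.imwrite('pics/crop1.png',cv2.resize(im[80:280,230:420],None,fx=3,fy=3,interpolation=cv2.INTER_CUBIC)[:600])
E
```

```text
[[ 0.82072315  0.04222471]
 [ 0.76073615 -0.26513753]
 [ 0.51134452 -0.21493097]
 [ 0.56985605  0.09072462]] [np.float64(0.2555123078670973), np.float64(0.3131612829435393), np.float64(0.25439512716479845), np.float64(0.31120562718395584)] [ 0.66566497 -0.08677979]
bay yaw -0.1909484575031963
knob from board [ 0.67895028 -0.01805207]
opening [ 0.64065138 -0.0087698   0.086     ] knob [ 0.63880111 -0.00820482  0.074     ] hinge [ 0.56743422 -0.05016044  0.066     ] end [ 0.46047219 -0.11814777  0.066     ]
[279 179   1   1   1] [279. 179.] ((279.0, 179.0), (0.0, 0.0), 0.0)
```

View pics/crop1.png

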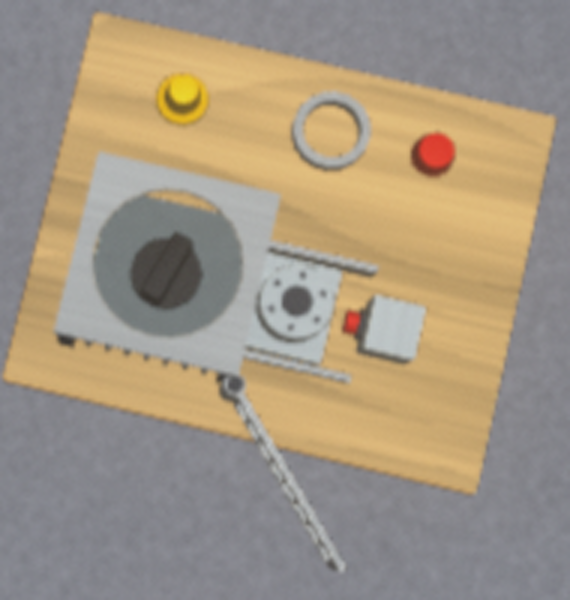

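The crop confirms the choice. The knob bar runs from about (150,297) to (182,240) in the crop, which puts the bar at world yaw ≈ -0.5, and the bay yaw is ≈ -0.19. The aluminium housing sits between the rails with the red stop on its right. I'll use tool yaw ≈ 2.63, so the last joint has room left for clockwise turning.

```bash
python3 -m handwheel '[[[20,-10,0],[0,0,0],0],[[36,-18,0],[0,0,0],0],[[36,-18,0],[0,0,0],0],[[36,-18,0],[0,0,0],0],[[36,-18,0],[0,0,0],0],[[36,-18,0],[0,0,0],0],[[36,-18,0],[0,0,0],0],[[36,-18,0],[0,0,0],0],[[36,-18,0],[0,0,0],0],[[36,-18,0],[0,0,0],0],[[36,-18,0],[0,0,0],0],[[36,-18,0],[0,0,0],0],[[36,-18,0],[0,0,0],0],[[36,-18,0],[0,0,0],0],[[36,-18,0],[0,0,0],0],[[36,-18,0],[0,0,0],0],[[15,-13,0],[0,0,0],0],[[0,0,0],[0,0,0],0]]' 30
python3 -m handwheel '[[[0,0,0],[0,0,-1],0],[[0,0,0],[0,0,-1],0],[[0,0,0],[0,0,-1],0],[[0,0,0],[0,0,-1],0],[[0,0,0],[0,0,-1],0],[[0,0,0],[0,0,-1],0],[[0,0,0],[0,0,-1],0],[[0,0,0],[0,0,-1],0],[[0,0,0],[0,0,-1],0],[[0,0,0],[0,0,-1],0],[[0,0,0],[0,0,-1],0],[[0,0,0],[0,0,-1],0],[[0,0,0],[0,0,-1],0],[[0,0,0],[0,0,-1],0],[[0,0,0],[0,0,-1],0],[[0,0,0],[0,0,-1],0],[[0,0,0],[0,0,-1],0],[[0,0,0],[0,0,-1],0],[[0,0,0],[0,0,-1],0],[[0,0,0],[0,0,-1],0]]'
python3 - <<'E'
from h import *
s=readout.get_state();im=vision.get_image('wrist');cv2.imwrite('pics/w1.png',im)
R=cam('wrist',s)
print(s['position'],s['ee_rot'],s['width'],s['qpos'])
E
```

```text
clock: 2.35
position: [0.6397, -0.0069, 0.2309]
ee_rot: [-0.0, 0.975, 0.221, -0.001]
contact_force: [0.4, 0.3, -0.2]
width: 0.0427
gripper_force: 0.0
clock: 4.85
position: [0.639, -0.0101, 0.2315]
ee_rot: [-0.0, 0.297, 0.955, -0.001]
contact_force: [0.1, 0.7, -0.0]
width: 0.0423
gripper_force: 0.0
[ 0.63896899 -0.01009613  0.23153056] [-3.25477560e-04  2.96794518e-01  9.54941087e-01 -6.54313211e-04] 0.04234920701359824 [-1.23939723e-01  3.73314620e-01  1.35841989e+00 -1.18841049e-03
  1.41072992e+00 -1.09187763e+00]
```

View pics/w1.png

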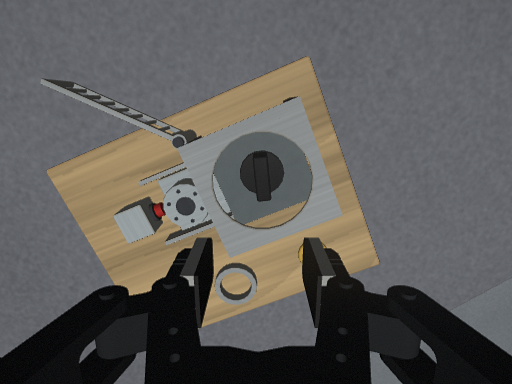

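The wrist view shows the bar top from about (261,152) to (264,200), the guard opening centred near (262,181), and the gate hinge near (182,140) with its end near (42,80).

```bash
python3 - <<'E'
from h import *
s=readout.get_state();c=cam('wrist',s);im=cv2.imread('pics/w1.png')
g=cv2.cvtColor(im,cv2.COLOR_BGR2GRAY)
m=np.zeros_like(g);cv2.circle(m,(262,178),28,255,-1)
for t in(35,45,):
  mm=m&((g<t)*255).astype(np.uint8)
  n,l,st,ce=cv2.connectedComponentsWithStats(mm);i=1+st[1:,4].argmax();print(t,st[i],ce[i],cv2.minAreaRect(np.argwhere(l==i)[:,::-1].astype(np.float32)))
x,y=[ray(c,p,.074) for p in[(261,152),(264,200)]];print(x,y,(x+y)/2,np.linalg.norm(x-y),np.arctan2(*(y-x)[1::-1]))
# opening: fit from plate-inner edge points (top rim)
print('opening',ray(c,(262,181),.086))
W=c[1]@vision.camera_params('wrist')['hand_eye'][:3,:3].T
print('toolyaw',np.arctan2(W[1,0],W[0,0]))
for nme,p,z in[('hinge',(182,140),.07),('end',(42,80),.07)]:print(nme,ray(c,p,z))
cv2.imwrite('pics/w1c.png',cv2.resize(im[110:250,180:350],None,fx=4,fy=4,interpolation=cv2.INTER_CUBIC))
E
```

```text
35 [252 152  19  49 234] [261.42307692 171.48717949] ((261.4520568847656, 175.7945098876953), (48.887794494628906, 15.283978462219238), 83.9909896850586)
45 [ 240  151   44   50 1412] [261.68626062 174.98512748] ((260.1404724121094, 173.7247314453125), (43.18553924560547, 47.072715759277344), 31.429563522338867)
[0.62053143 0.00684499 0.074     ] [ 0.66051882 -0.01690758  0.074     ] [ 0.64052513 -0.0050313   0.074     ] 0.046509966299608956 -0.5359972119133697
opening [ 0.64133343 -0.00635033  0.086     ]
toolyaw 2.541092909393895
hinge [ 0.57041611 -0.04760869  0.07      ]
end [ 0.45902792 -0.11704803  0.07      ]
```

View pics/w1c.png

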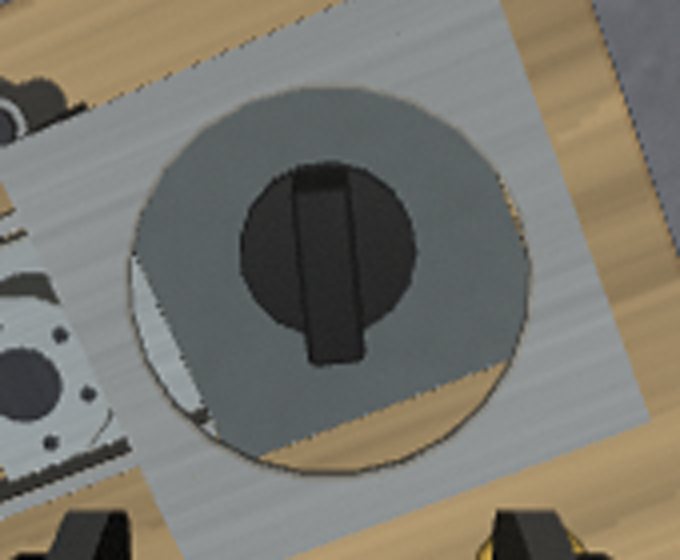

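The close crop confirms the choice: a black bar on its disc, centred under the opening. The bar top runs from (260.5,156.8) to (264.2,200.5) in full-image pixels.

```bash
python3 - <<'E'
from h import *
s=readout.get_state();c=cam('wrist',s)
x,y=[ray(c,p,.074) for p in[(260.5,156.8),(264.2,200.5)]];m=(x+y)/2;print(m,np.linalg.norm(x-y),np.arctan2(*(x-y)[1::-1]))
o=ray(c,(262.25,180),.086);print('opening',o)
W=c[1]@vision.camera_params('wrist')['hand_eye'][:3,:3].T
for q in(m,o,(m+o)/2):print('shift mm',W.T@(q-s['position'])*1e3)
E
```

```text
[ 0.64250327 -0.00654264  0.074     ] 0.0426065925891312 2.626792523436362
opening [ 0.64068863 -0.0056369   0.086     ]
shift mm [ -0.95332968   5.06557589 157.5167032 ]
shift mm [  1.05826717   4.7708171  145.51754011]
shift mm [5.24687433e-02 4.91819649e+00 1.51517122e+02]
```

```bash
python3 -m handwheel '[[[0,5,0],[0,0,-0.8],0.25],[[0,0,20],[0,0,0],0.25],[[0,0,20],[0,0,0],0.25],[[0,0,25],[0,0,0],0.25],[[0,0,25],[0,0,0],0.25],[[0,0,20],[0,0,0],0.25],[[0,0,10],[0,0,0],0.25],[[0,0,0],[0,0,0],0.25],[[0,0,0],[0,0,0],0.25]]'
python3 - <<'E'
from h import *
s=readout.get_state();im=vision.get_image('wrist');cv2.imwrite('pics/w2.png',im)
print(s['position'],s['ee_rot'],s['width'],s['moment'],s['contact_force'])
E
```

```text
clock: 6.02
position: [0.6437, -0.0047, 0.1123]
ee_rot: [0.001, 0.258, 0.966, 0.0]
contact_force: [0.3, 0.6, -0.4]
width: 0.0321
gripper_force: 0.0
[ 0.64373714 -0.00471076  0.11234651] [8.97269680e-04 2.57638023e-01 9.66241090e-01 2.01190464e-05] 0.032123135166185195 [ 0.01011677  0.04701096 -0.01184762] [ 0.28238417  0.63503954 -0.41540923]
```

View pics/w2.png

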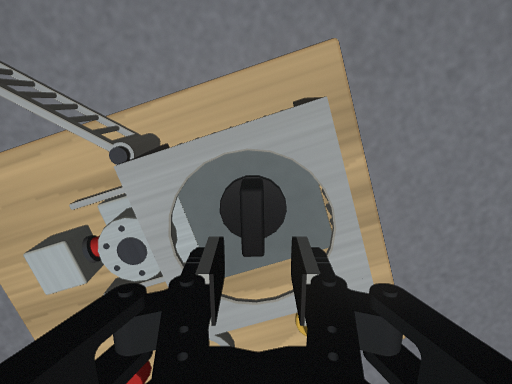

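The bar top runs from about (253,188) to (253,255), aligned with the pads, and the opening is centred near (252,226).

```bash
python3 - <<'E'
from h import *
s=readout.get_state();c=cam('wrist',s);W=c[1]@vision.camera_params('wrist')['hand_eye'][:3,:3].T
im=cv2.imread('pics/w2.png');g=cv2.cvtColor(im,cv2.COLOR_BGR2GRAY)
cols=g[235,225:285];print(g[250,225:285].tolist());print(g[175:270,253].tolist())
x,y=[ray(c,p,.074) for p in[(252.5,188),(253,255)]]
for q in((x+y)/2,x,y,ray(c,(252,226),.086)):print(q,W.T@(q-s['position'])*1e3)
E
```

```text
[104, 99, 100, 98, 99, 97, 98, 99, 99, 98, 98, 98, 99, 99, 97, 101, 97, 13, 23, 28, 31, 27, 27, 29, 30, 29, 28, 28, 28, 30, 28, 28, 31, 30, 29, 29, 28, 24, 23, 61, 103, 99, 99, 100, 100, 99, 99, 100, 101, 99, 102, 101, 99, 100, 100, 100, 99, 99, 98, 98]
[47, 20, 46, 34, 23, 22, 24, 21, 21, 24, 22, 20, 23, 21, 25, 28, 37, 40, 41, 38, 35, 39, 38, 39, 38, 36, 38, 36, 35, 36, 36, 35, 36, 33, 35, 35, 36, 36, 36, 35, 33, 35, 37, 32, 35, 34, 33, 34, 34, 34, 34, 32, 31, 29, 34, 33, 33, 33, 30, 32, 33, 29, 31, 31, 31, 34, 30, 31, 29, 28, 30, 29, 27, 30, 29, 28, 30, 31, 27, 28, 22, 54, 96, 101, 99, 99, 99, 100, 99, 101, 100, 100, 101, 99, 113]
[ 0.64181023 -0.00607548  0.074     ] [ 1.11884998 -2.29483867 38.43532353]
[0.6233962  0.00444028 0.074     ] [22.32388976 -2.34070894 38.39435471]
[ 0.66022426 -0.01659123  0.074     ] [-20.0861898   -2.24896839  38.47629234]
[ 0.63942722 -0.00498425  0.086     ] [ 3.70566127 -2.52654376 26.43014811]
```

```bash
python3 -m handwheel '[[[1,-2.2,0],[0,0,0],0.25],[[0,0,12],[0,0,0],0.25],[[0,0,14],[0,0,0],0.25],[[0,0,14],[0,0,0],0.25],[[0,0,12],[0,0,0],0.25],[[0,0,8],[0,0,0],0.25],[[0,0,0],[0,0,0],0.25],[[0,0,0],[0,0,0],0.25]]' 30
python3 -c "
from rig import readout;s=readout.get_state();print(s['position'],s['contact_force'],s['moment'],s['qpos'])"
```

```text
clock: 7.08
position: [0.6417, -0.0058, 0.0517]
ee_rot: [0.0, 0.257, 0.966, 0.0]
contact_force: [0.3, -0.4, 0.3]
width: 0.032
gripper_force: 0.0
[ 0.6416996  -0.00581389  0.05166922] [ 0.33592675 -0.37074646  0.32471807] [ 0.00442162 -0.00901894 -0.02589691] [-1.17393881e-01  5.12028371e-01  1.60260651e+00 -4.86879427e-05
  1.02599861e+00 -1.16752543e+00]
```

Close on the bar with a moderate grip.

```bash
python3 -m handwheel '[[[0,0,0],[0,0,0],0.5],[[0,0,0],[0,0,0],0.6],[[0,0,0],[0,0,0],1],[[0,0,0],[0,0,0],1],[[0,0,0],[0,0,0],1],[[0,0,0],[0,0,0],1]]' 40
python3 -c "
from rig import readout;s=readout.get_state();print(s['position'],s['contact_force'],s['moment'],s['qpos'])"
python3 -m handwheel '[[[0,0,0],[0,0,0.5],1],[[0,0,0],[0,0,0.5],1],[[0,0,0],[0,0,0.5],1],[[0,0,0],[0,0,0.5],1],[[0,0,0],[0,0,0],1],[[0,0,0],[0,0,0],1]]'
python3 -c "
from rig import readout;s=readout.get_state();print(s['position'],s['contact_force'],s['moment'],s['qpos'])"
```

```text
clock: 7.82
position: [0.6409, -0.0067, 0.0519]
ee_rot: [0.0, 0.257, 0.966, -0.001]
contact_force: [-3.5, -4.7, 5.8]
width: 0.0132
gripper_force: 41.4
[ 0.64088785 -0.00673738  0.05189942] [-3.47517134 -4.68982516  5.84345984] [-0.73717833  0.4539814   0.04943709] [-0.11801476  0.51139859  1.60312806 -0.00202497  1.0272709  -1.16765393]
clock: 8.57
position: [0.6411, -0.0065, 0.0519]
ee_rot: [0.0, 0.357, 0.934, -0.001]
contact_force: [-3.0, -3.5, 5.8]
width: 0.0132
gripper_force: 41.3
[ 0.64108911 -0.00651433  0.05191325] [-3.0424843  -3.53950942  5.83567877] [-0.55891101  0.46215854 -0.10897138] [-1.17975349e-01  5.11462772e-01  1.60296078e+00 -1.31971671e-03
  1.02706269e+00 -9.57606612e-01]
```

```bash
cat > r.py <<'E'
from h import *
s=readout.get_state();q=s['ee_rot'];print('yaw %.3f'%(2*np.arctan2(q[2],q[1])),'M',s['moment'].round(3),'F',s['contact_force'].round(1))
E
python3 -m handwheel '[[[0,0,0],[0,0,0.5],1],[[0,0,0],[0,0,0.5],1],[[0,0,0],[0,0,0.0],1],[[0,0,0],[0,0,0],1]]'|head -1; python3 r.py
python3 -m handwheel '[[[0,0,0],[0,0,0.5],1],[[0,0,0],[0,0,0.5],1],[[0,0,0],[0,0,0],1],[[0,0,0],[0,0,0],1]]'|head -1; python3 r.py
```

```text
clock: 9.07
yaw 2.306 M [-0.596  0.409 -0.063] F [-3.  -3.4  6. ]
clock: 9.57
yaw 2.202 M [-0.564  0.46  -0.054] F [-2.  -2.8  4.3]
```

```bash
for i in 1; do
python3 -m handwheel '[[[0,0,0],[0,0,0.5],1],[[0,0,0],[0,0,0.5],1],[[0,0,0],[0,0,0.0],1],[[0,0,0],[0,0,0],1]]'|head -1; python3 r.py; done
python3 -m handwheel '[[[0,0,0],[0,0,0.5],1],[[0,0,0],[0,0,0.5],1],[[0,0,0],[0,0,0],1],[[0,0,0],[0,0,0],1]]'|head -1; python3 r.py
```

```text
clock: 10.07
yaw 2.097 M [-0.52   0.411 -0.107] F [-1.6 -3.   5.5]
clock: 10.58
yaw 1.993 M [-0.489  0.397 -0.114] F [-1.8 -3.5  5.8]
```

```bash
python3 -m handwheel '[[[0,0,0],[0,0,0.5],1],[[0,0,0],[0,0,0.5],1],[[0,0,0],[0,0,0.0],1],[[0,0,0],[0,0,0],1]]'|head -1; python3 r.py
```

```text
clock: 11.08
yaw 1.888 M [-0.523  0.327 -0.089] F [-1.9 -2.3  5.1]
```

```bash
python3 -m handwheel '[[[0,0,0],[0,0,0.5],1],[[0,0,0],[0,0,0.5],1],[[0,0,0],[0,0,0.0],1],[[0,0,0],[0,0,0],1]]'|head -1; python3 r.py
```

```text
clock: 11.58
yaw 1.784 M [-0.526  0.315 -0.05 ] F [-0.9 -3.2  4.5]
```

```bash
python3 -m handwheel '[[[0,0,0],[0,0,0.5],1],[[0,0,0],[0,0,0.5],1],[[0,0,0],[0,0,0.0],1],[[0,0,0],[0,0,0],1]]'|head -1; python3 r.py
```

```text
clock: 12.08
yaw 1.679 M [-0.501  0.278 -0.054] F [-1.4 -2.8  4.9]
```

```bash
python3 -m handwheel '[[[0,0,0],[0,0,0.4],1],[[0,0,0],[0,0,0.4],1],[[0,0,0],[0,0,0.0],1],[[0,0,0],[0,0,0],1]]'|head -1; python3 r.py
```

```text
clock: 12.58
yaw 1.596 M [-0.472  0.236 -0.011] F [-0.9 -2.6  4.5]
```

```bash
python3 -m handwheel '[[[0,0,0],[0,0,0.3],1],[[0,0,0],[0,0,0.3],1],[[0,0,0],[0,0,0.0],1],[[0,0,0],[0,0,0],1]]'|head -1; python3 r.py
```

```text
clock: 13.08
yaw 1.533 M [-0.461  0.197  0.082] F [-0.8 -3.8  5.6]
```

```bash
python3 -m handwheel '[[[0,0,0],[0,0,0.3],1],[[0,0,0],[0,0,0.3],1],[[0,0,0],[0,0,0.0],1],[[0,0,0],[0,0,0],1]]'|head -1; python3 r.py
```

```text
clock: 13.58
yaw 1.470 M [-0.453  0.148  0.184] F [-0.4 -2.7  5.5]
```

```bash
python3 -m handwheel '[[[0,0,0],[0,0,0.3],1],[[0,0,0],[0,0,0.3],1],[[0,0,0],[0,0,0.0],1],[[0,0,0],[0,0,0],1]]'|head -1; python3 r.py;python3 -m handwheel '[[[0,0,0],[0,0,0],1],[[0,0,0],[0,0,0],1]]'|head -1; python3 r.py
```

```text
clock: 14.08
yaw 1.407 M [-0.406  0.1    0.28 ] F [-0.3 -3.4  5.4]
clock: 14.32
yaw 1.407 M [-0.486  0.072  0.186] F [-0.6 -3.   4.1]
```

```bash
for i in 1 2 3; do python3 -m handwheel '[[[0,0,0],[0,0,0],1]]'|head -1; python3 r.py;done
```

```text
clock: 14.45
yaw 1.407 M [-0.417  0.093  0.283] F [-0.1 -3.4  5.6]
clock: 14.58
yaw 1.407 M [-0.45   0.1    0.237] F [ 0.5 -2.6  5.1]
clock: 14.7
yaw 1.407 M [-0.433  0.063  0.235] F [-0.5 -2.9  5.5]
```

```bash
python3 -m handwheel '[[[0,0,0],[0,0,0.25],1],[[0,0,0],[0,0,0],1],[[0,0,0],[0,0,0],1],[[0,0,0],[0,0,0],1]]'|head -1; python3 r.py
python3 -m handwheel '[[[0,0,0],[0,0,0],0.6],[[0,0,0],[0,0,0],0.4],[[0,0,0],[0,0,0],0.25],[[0,0,0],[0,0,0],0.25],[[0,0,-6],[0,0,0],0.25],[[0,0,-12],[0,0,0],0.25],[[0,0,-20],[0,0,0],0.25],[[0,0,-20],[0,0,0],0.25],[[0,0,-20],[0,0,0],0.25],[[0,0,-20],[0,0,0],0.25],[[0,0,-20],[0,0,0],0.25],[[0,0,-20],[0,0,0],0.25],[[0,0,-20],[0,0,0],0.25],[[0,0,-20],[0,0,0],0.25],[[0,0,0],[0,0,0],0.25],[[0,0,0],[0,0,0],0.25]]'
python3 - <<'E'
from h import *
s=readout.get_state();im=vision.get_image('wrist');cv2.imwrite('pics/w3.png',im)
print(s['position'],s['ee_rot'],s['qpos'])
E
python3 r.py
```

```text
clock: 15.2
yaw 1.381 M [-0.489  0.036  0.318] F [ 0.5 -3.2  4.8]
clock: 17.2
position: [0.6408, -0.0057, 0.229]
ee_rot: [-0.0, 0.771, 0.637, -0.0]
contact_force: [-0.4, 0.3, -0.1]
width: 0.032
gripper_force: 0.0
[ 0.64083841 -0.00571487  0.22903746] [-1.52160969e-04  7.71251243e-01  6.36530800e-01 -1.92141783e-04] [-1.17383209e-01  3.76999754e-01  1.35878304e+00 -6.81477618e-05
  1.40629541e+00  7.34407944e-02]
yaw 1.380 M [-0.065  0.036 -0.01 ] F [ 0.4  0.5 -0.4]
```

View pics/w3.png

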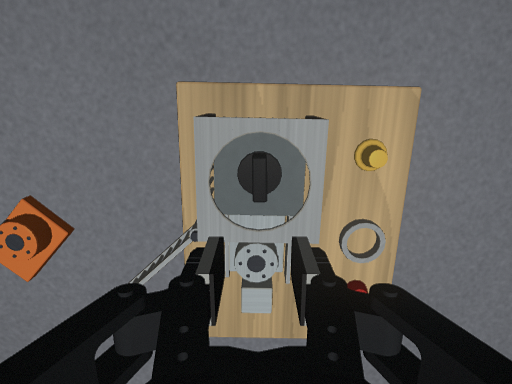

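The bar kept its angle and points straight up the image at (260,177), and the housing is up against the stop block. The gate runs from (195,235) to (133,285), and the orange look-alike at (30,240) is clear of my path. Next I go to the outer side of the gate with the fingers shut.

```bash
python3 -m handwheel '[[[-12,-19,0],[0,0,0],1],[[-12,-19,0],[0,0,0],1],[[-12,-19,0],[0,0,0],1],[[-12,-19,0],[0,0,0],1],[[-12,-19,0],[0,0,0],1],[[-12,-19,0],[0,0,0],1],[[-12,-19,0],[0,0,0],1],[[-12,-19,0],[0,0,0],1],[[-12,-19,0],[0,0,0],1],[[-12,-17,0],[0,0,0],1],[[0,0,20],[0,0,0],1],[[0,0,20],[0,0,0],1],[[0,0,20],[0,0,0],1],[[0,0,20],[0,0,0],1],[[0,0,10],[0,0,0],1],[[0,0,0],[0,0,0],1],[[0,0,0],[0,0,0],1]]' 30
python3 - <<'E'
from h import *
im=vision.get_image('side');cv2.imwrite('pics/s2.png',im)
E
```

```text
clock: 19.38
position: [0.4344, -0.0883, 0.14]
ee_rot: [0.001, 0.771, 0.637, 0.0]
contact_force: [0.1, -0.3, 0.4]
width: -0.0001
gripper_force: 0.0
```

View pics/s2.png

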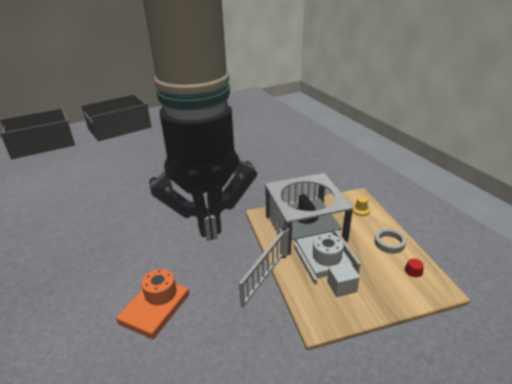

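The side view shows the closed fingers at about (210,235), clear of both the gate (290,235)–(242,295) and the orange part. I'll lower and push along tool +y.

```bash
python3 -m handwheel '[[[0,0,20],[0,0,0],1],[[0,0,20],[0,0,0],1],[[0,0,20],[0,0,0],1],[[0,0,20],[0,0,0],1],[[0,0,10],[0,0,0],1],[[0,0,0],[0,0,0],1]]'
python3 -m handwheel '[[[0,5,0],[0,0,0],1],[[0,5,0],[0,0,0],1],[[0,5,0],[0,0,0],1],[[0,5,0],[0,0,0],1],[[0,5,0],[0,0,0],1],[[0,5,0],[0,0,0],1],[[0,5,0],[0,0,0],1],[[0,5,0],[0,0,0],1],[[0,5,0],[0,0,0],1],[[0,5,0],[0,0,0],1],[[0,5,0],[0,0,0],1],[[0,5,0],[0,0,0],1],[[0,5,0],[0,0,0],1],[[0,5,0],[0,0,0],1],[[0,5,0],[0,0,0],1],[[0,5,0],[0,0,0],1],[[0,5,0],[0,0,0],1],[[0,5,0],[0,0,0],1],[[0,5,0],[0,0,0],1]]'; python3 r.py
```

```text
clock: 20.18
position: [0.4339, -0.0879, 0.0492]
ee_rot: [-0.0, 0.771, 0.637, -0.0]
contact_force: [1.0, -0.3, 0.8]
width: -0.0004
gripper_force: 0.0
clock: 22.55
position: [0.5275, -0.1061, 0.0493]
ee_rot: [0.0, 0.771, 0.637, -0.0]
contact_force: [-0.5, -0.1, -0.1]
width: 0.0001
gripper_force: 0.4
yaw 1.380 M [-0.019  0.137  0.025] F [-0.5 -0.1 -0.1]
```

```bash
python3 -m handwheel '[[[0,3,0],[0,0,0],1],[[0,3,0],[0,0,0],1],[[0,2,0],[0,0,0],1],[[0,0,0],[0,0,0],1]]'|sed -n '2p;4p'
python3 -m handwheel '[[[0,2,0],[0,0,0],1],[[0,2,0],[0,0,0],1],[[0,0,0],[0,0,0],1]]'|sed -n '2p;4p'
python3 - <<'E'
from h import *
im=vision.get_image('top');cv2.imwrite('pics/t3.png',cv2.resize(im[80:280,230:420],None,fx=3,fy=3,interpolation=cv2.INTER_CUBIC))
E
```

```text
position: [0.5354, -0.1075, 0.0494]
contact_force: [0.4, 0.3, -0.3]
position: [0.5394, -0.1083, 0.0493]
contact_force: [0.4, -0.6, 0.2]
```

```bash
python3 -m handwheel '[[[0,2,0],[0,0,0],1],[[0,0,0],[0,0,0],1]]'|sed -n '2p;4p'
```

```text
position: [0.5404, -0.1085, 0.0493]
contact_force: [-2.7, -0.2, 1.0]
```

```bash
python3 -m handwheel '[[[0,1.5,0],[0,0,0],1],[[0,0,0],[0,0,0],1],[[0,0,0],[0,0,0],1]]'|sed -n '2p;4p'
```

```text
position: [0.5405, -0.1085, 0.0491]
contact_force: [-4.9, 1.6, 4.0]
```

The gate has met its stop. I'll back away, rise and check.

```bash
python3 -m handwheel '[[[0,-5,0],[0,0,0],1],[[0,-15,0],[0,0,0],1],[[0,-20,0],[0,0,0],1],[[0,-20,0],[0,0,0],1],[[0,0,-20],[0,0,0],1],[[0,0,-30],[0,0,0],1],[[0,0,-40],[0,0,0],1],[[0,-20,-40],[0,0,0],1],[[0,-40,-30],[0,0,0],1],[[0,-40,0],[0,0,0],1],[[0,0,0],[0,0,0],1],[[0,0,0],[0,0,0],1],[[0,0,0],[0,0,0],1],[[0,0,0],[0,0,0],1]]'
python3 - <<'E'
from h import *
im=vision.get_image('top');cv2.imwrite('pics/t4.png',cv2.resize(im[80:280,230:420],None,fx=3,fy=3,interpolation=cv2.INTER_CUBIC))
E
```

```text
clock: 25.85
position: [0.386, -0.0788, 0.209]
ee_rot: [-0.0, 0.771, 0.637, -0.0]
contact_force: [0.1, 0.6, -0.6]
width: 0.0
gripper_force: 0.0
```

View pics/t4.png

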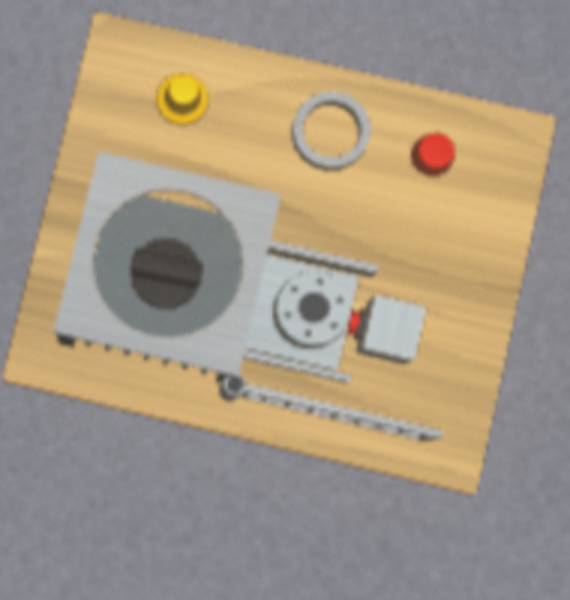

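The gate is parallel to the rails, running from (232,385) to (440,435) in the crop. The housing is pressed on the red stop at (355,322), the loose parts have not moved, and the arm is clear.

```bash
python3 -c "
from rig import manip;print(manip.sign_off())"
```

```text
the job is handed in; nothing more can be done
None
```

The housing is clamped against the sprung stop, the gate is shut and the job is handed in: the last torque reading before release was about 0.32 N m, which I estimate leaves about 10 N (clamping force not measured directly), and no verdict was returned.

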